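# Feed a flat bar through a spring-gated drilling jig

## Task

Load the longer of the two flat bars into the drilling jig: with the bar, press the jig's spring flap down level and feed the bar in over it, under the bridge, until its leading end sticks out beyond the bridge and you can go no further. Let go there, take the bar again by that leading end on the far side, and draw it fully home against the end stop, so that the flap springs up again behind it. Leave the bar lying there, and do not shift the short bar, the tape roll, the tape measure or the grinding disc.

Things in the scene. Friction and masses are not known exactly. Their poses are not given: they have to be found in the camera images.
- jig: Drilling jig fixed to the bench. Origin on the bench under its centre line; y = feed direction, x across, z up. Base plate 80 wide, 12 high, y -190 to 222 mm. On it a bed 24 wide, top at z 50: infeed bed y -190 to -94, flap y -92 to -22, outfeed bed y -16 to 222. The bar overhangs the bed by 4 mm each side; beside the bed fingers have free room down to z 14.
- bridge (a point): Centre of the bridge's roof underside, jig y -16, z 66. The bridge spans the bed from jig y -36 to 4: its posts leave a gap 37 mm wide (posts' outsides at x +-30.5), the roof is 16 mm above the bed, its top at z 76 (bolt heads to 80).
- stop_face (a point): Foot of the end stop's face: jig y 206, z 50, on the centre line. The stop is 36 wide, top at z 76; from it a lip 10 thick reaches 12 mm back over the bed (to jig y 194), underside 16 mm above the bed: the bar's leading end goes under the lip and against the face.
- flap (a joint): Aluminium tongue in the jig's bed, 24 wide, 70 long, hinged across the bed at jig y -92, free tip towards the bridge, just under its roof. 0 = sprung up (tip 14 mm above the bed, closing the way under the bridge), 0.20 rad = level with the bed; grows as pressed down. Spring: about 1.7 N at the tip when up, 3 N when level, more nearer the hinge. It does not stay down by itself.
- flap_tip (a point): Middle of the flap's upper edge at its free tip.
- jig_home (a point): Point on the bed's top, centre line, at jig y 96, z 50 mm: where the centre of the bar's underside lies when its leading end touches the end stop.
- bar: The bar to load: plain aluminium flat bar 220 long (its y axis), 32 wide (x), 12 thick (z), about 0.23 kg, starting flat on the bench. Origin at the centre of its underside. Both ends alike. When home its trailing end is 22 mm inside the bridge and the flap is free to spring up. Let go half-way through the bridge, it stays there, its front lifted by the flap against the roof (up to about 4 mm).
- short_bar: A similar flat bar only 150 long; leave it where it is. Origin at the centre of its underside, long along y.
- tape_roll: Bystander: roll of tape lying flat, 76 across, 30 high. Origin under its centre.
- tape_measure: Bystander: yellow tape measure, 70 x 65 x 35 high. Origin under its centre.
- disc: Bystander: grinding disc lying flat on the robot's right, 100 across, 6 high. Origin under its centre.

How it is judged (in metres and radians):
On the way, in this order (a step that is already met when the one before it is completed fails the run):
1. the bar is over the infeed side and presses the flap down level (to within 0.07 rad) (value of joint flap above 0.13 rad and contact force between bar and flap above 0.3 N and y of bar in the frame of jig below -0.05 m), for 0.1 s.
2. the bar lies under the bridge, its leading end at least 25 mm out on the far side but not yet home, and the fingers have let go of it (contact force between the fingers and bar below 0.05 N and y of bar in the frame of jig between -0.081 and 0.075 m and z of bar in the frame of jig between 0.042 and 0.062 m and x of bar in the frame of jig between -0.01 and 0.01 m), for 0.2 s.
At the end, for the whole second after the job is handed in: The long bar lies flat and at rest on the bed under the bridge, its leading end within 4 mm of the end stop and within 7 mm of the centre line, the flap sprung up again (within 0.04 rad of its upper rest), the bar released (y of bar in the frame of jig_home between -0.004 and 0.003 m and x of bar in the frame of jig_home between -0.007 and 0.007 m and z of bar in the frame of jig_home between -0.003 and 0.003 m and angle between the y axis of bar and the y axis of jig, either way round below 0.06 rad and angle between the z axis of bar and the z axis of jig, either way round below 0.04 rad and value of joint flap below 0.04 rad and linear speed of bar below 0.01 m/s); the robot touches nothing.
It fails at once if the short bar, tape roll, tape measure or disc is shifted by more than 25 mm (distance of any of short_bar, tape_roll, tape_measure, disc from where it was at the start of the episode above 0.025 m).
It also fails if it takes over 54 s, if anything falls off the work surface, if the arm or the gripper's body presses on something with over 40 N, if the wrist force passes 120 N, or if a joint passes its speed limit or range.

## Robot

A 6-joint arm with a two-finger parallel gripper is mounted at the origin on the work surface. World frame = base frame: x ahead of the robot, y to its left, z up, the work surface at z = 0. Lengths are in mm, angles in rad, forces in N, time in s.
With the tool pointing down it reaches from about 275 to 825 mm from the base axis. Payload 4.9 kg.
Tool frame: the origin (TCP) lies at the very end of the fingers, on their centre line; the grasp point (between the pads) lies 19 mm behind it; z points along the fingers, y is the line along which they close (so a half turn about z gives the same grasp; the last joint's range is limited). The gripper opens to 85 mm and grips with 20 to 120 N. Pads are 22 mm wide; open, the fingers measure 114 mm over their backs; the gripper's body (76 mm by 85 mm) begins 54 mm behind the grasp point. The pads swing forward as they close: fully open they stand 13 mm farther back than shut.
Start: joints at [1.196, 0.326, -0.193, 1.052, 0, 1.437], TCP at [131.157, 534.15, 231.281] pointing down, gripper open.
Joint ranges: [-2.65, 2.65], [-0.97, 1.79], [-1.3, 1.35], [-1.93, 2.1], [-1.47, 1.37], [-3.14, 3.14]. Speed limits (rad/s): [2.57, 2.57, 3.14, 3.14, 3.14, 3.14].

## Interface

Orientations are given as [roll, pitch, yaw] about the fixed x, y, z axes, in that order (R = Rz(yaw) Ry(pitch) Rx(roll)).
In Python, from bench import bot, solve_ik, imaging gives the robot as it stands. Calls block until the motion is done:
- bot.move_ptp(position, orientation): joint-space move of the TCP to a pose.
- bot.movel(position, rot=None, max_speed=150, threshold=None): straight line of the TCP; rot=None keeps the orientation; max_speed is the mean speed in mm/s. With threshold (N) it stops when the force on the tool has changed by that much, and returns True; else False.
- bot.move_j(angles): joint-space move.
- bot.grip(opening, effort=None): opening from 0.0 (shut) to 1.0 (fully open); effort is the grip in N (None keeps the last); returns when the fingers have stopped.
- bot.dwell(seconds).
- solve_ik(position, orientation): joint angles nearest the present ones, or None.
- bot.get_state(): the state.
- imaging.capture(name): name is "side" or "top"; returns the picture (420x560x3 uint8, blue, green, red); there is no depth.
- imaging.camera_model(name): a dict with "K" (3x3 intrinsics, pixels), "position" and "rotation" of the camera in the world. Camera axes: x right, y up, looking along -z (the intrinsics and any distortion apply to the point x, -y, -z); pixel columns grow to the right and rows downward; lengths in mm; the calibration is good to about 2 mm. A picture is of the moment at which its call begins. camera_model takes no time and is no camera call.
A pose or a line that the arm cannot do raises bot.IKError and nothing moves.
- bot.sign_off(): hands the job in; it is judged then, once.
The state is a dict: "t": time; "qpos": joint angles; "joint_velocities": joint speeds; "effort": joint torques, N m; "tcp_pos": TCP position; "orientation": TCP orientation; "contact_force": force on the tool from outside, world axes, zero at the start; "wrist_torque": the same for the moment, N m; "opening": opening from 0.0 (shut) to 1.0 (fully open); "gripper_force": force on a finger pad.
Only numpy, scipy, OpenCV 4.12 (cv2) and the standard library are available. Lean on these libraries where they do the work, as an engineer would, in place of code of your own. Each camera call takes 0.05 s, during which the arm holds its last target. There are 200 camera calls.

## Working session

There is one attempt and no reset: what is moved stays moved. The work goes in short steps, each a Python script; the robot and the scene stay as the last script left them, time stands still between calls to the robot, and variables do not carry over. Pictures are saved under pics/ and viewed, at most 10 in all, crops included, and the job is handed in when it is done.

```bash
ls; mkdir -p pics
python3 - <<'E'
from bench import bot,imaging
import cv2
for n in("top","side"):
    cv2.imwrite(f"pics/{n}0.png",imaging.capture(n)); c=imaging.camera_model(n); print(n,c)
print(bot.get_state())
E
```

```text
pics
top {'K': array([[443.7167938 ,   0.        , 285.05751069],
       [  0.        , 443.7167938 , 201.74986994],
       [  0.        ,   0.        ,   1.        ]]), 'position': array([ 372.59441537,   15.8988036 , 1182.40295507]), 'rotation': array([ 0.13195959, -0.00622591, -1.58032647])}
side {'K': array([[407.9783682 ,   0.        , 281.95849332],
       [  0.        , 407.9783682 , 199.67008765],
       [  0.        ,   0.        ,   1.        ]]), 'position': array([ 467.91225524, -754.07972866,  584.88341753]), 'rotation': array([ 0.96561351,  0.02323948, -0.08744142])}
{'t': 0.1, 'qpos': array([ 1.19578784e+00,  3.26859051e-01, -1.93460499e-01,  1.05200297e+00,
       -2.04664417e-08,  1.43661115e+00]), 'joint_velocities': array([-3.41092205e-04, -1.16992101e-03,  1.99266339e-03,  1.31411852e-04,
        1.28335333e-03,  5.27092257e-05]), 'effort': array([ 6.76853251e-04, -4.44238400e+01,  2.63037586e+01,  7.86391553e-03,
       -9.26441908e-05,  5.66424731e-06]), 'tcp_pos': array([130.96932171, 533.65543267, 230.5948477 ]), 'orientation': array([-3.14008018e+00, -2.04158091e-04,  2.90076919e+00]), 'contact_force': array([-0.35406092,  0.38039762, -0.49639497]), 'wrist_torque': array([-0.03723491,  0.00695118,  0.03139927]), 'gripper_force': 0.0, 'opening': 0.9996511040387283}
```

View pics/top0.png

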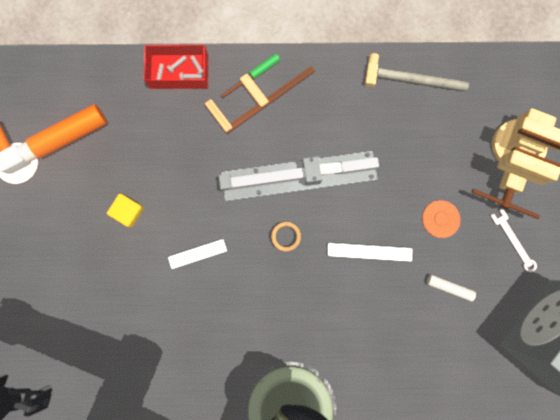

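View pics/side0.png

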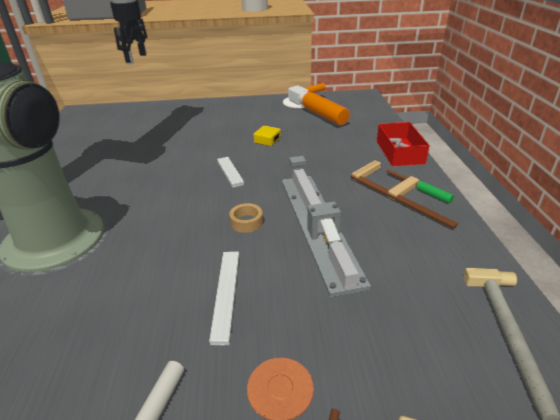

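The top view shows the jig with its feed direction pointing left: stop at (225,180), bridge at (313,170), infeed end at (378,162). The long bar is at (370,252), the short bar at (198,254), and the disc at (441,219). The side view agrees: long bar (226,296), bridge (323,218).

```bash
cat > h.py <<'E'
import numpy as np, cv2
from bench import bot, solve_ik, imaging
from scipy.spatial.transform import Rotation as Ro
def ray(n,uv):
    c=imaging.camera_model(n); K=c["K"]; R=Ro.from_euler("xyz",c["rotation"]).as_matrix()
    p=np.array([(uv[0]-K[0,2])/K[0,0],(uv[1]-K[1,2])/K[1,1],1.])
    return np.array(c["position"]),R@(p*[1,-1,-1])
def plane(n,uv,z):
    o,d=ray(n,uv); return o+d*(z-o[2])/d[2]
def tri(a,b):
    (o,d),(p,e)=ray("top",a),ray("side",b)
    s=np.linalg.lstsq(np.c_[d,-e],p-o,rcond=None)[0]
    A,B=o+s[0]*d,p+s[1]*e; return (A+B)/2,np.linalg.norm(A-B)
E
python3 - <<'E'
from h import *
t,s=[cv2.imread(f"pics/{n}0.png") for n in("top","side")]
def bars(n,im,roi):
    x0,y0,x1,y1=roi; m=(im[y0:y1,x0:x1].min(2)>190).astype(np.uint8)
    c=max(cv2.findContours(m,0,1)[0],key=cv2.contourArea).astype(np.float32)+[x0,y0]
    r=cv2.minAreaRect(c.astype(np.float32)); print(n,r); return r
a=bars("top",t,(320,235,420,270)); b=bars("side",s,(200,245,250,350))
print("tri",tri(a[0],b[0]))
for q in cv2.boxPoints(a): print(plane("top",q,12))
a2=bars("top",t,(160,235,235,275)); print(np.round([plane("top",q,12) for q in cv2.boxPoints(a2)]))
A=cv2.resize(t[140:210,210:390],None,fx=4.4,fy=4.2,interpolation=cv2.INTER_CUBIC)
B=cv2.resize(s[150:300,270:370],None,fx=2,fy=2); 
cv2.imwrite("pics/jt.png",A)
cv2.imwrite("pics/js.png",cv2.resize(s[148:298,270:370],None,fx=4,fy=4,interpolation=cv2.INTER_CUBIC))
E
```

```text
top ((369.7967529296875, 251.61721801757812), (84.40763854980469, 13.710004806518555), 3.7313966751098633)
side ((225.265869140625, 296.27166748046875), (17.182462692260742, 91.08226776123047), 8.746162414550781)
tri (array([ 3.94073983e+02, -2.16414460e+02, -6.88562955e-02]), np.float64(0.08120778287645282))
[ 384.28590409 -102.02306489   12.        ]
[ 419.98878962 -105.15929955   12.        ]
[ 403.53800074 -326.45772817   12.        ]
[ 367.91739166 -322.42874026   12.        ]
top ((196.93443298339844, 253.7213134765625), (13.076719284057617, 58.82145690917969), 71.99584197998047)
[[386. 317.  12.]
 [432. 172.  12.]
 [399. 161.  12.]
 [354. 306.  12.]]
```

View pics/jt.png

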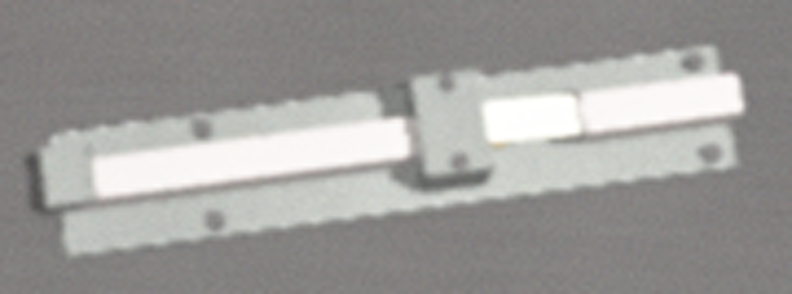

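View pics/js.png

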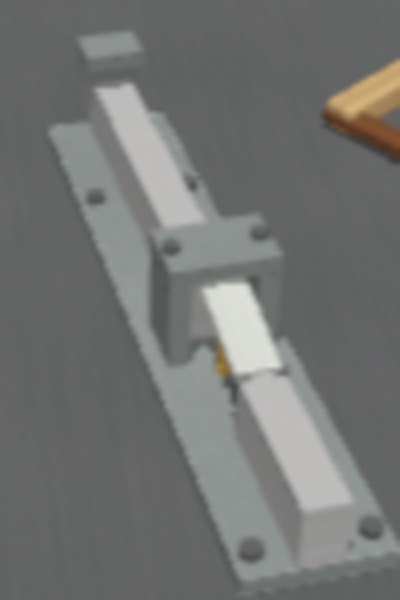

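The crops show the bright bed strips: outfeed from (94,175) to (408,136) and infeed from (582,110) to (741,94) in the top crop. The bridge bolts are at (447,84) and (460,161) in the top crop, and at (260,233) and (171,247) in the side crop.

Run:
```python
from h import *
t,s=[cv2.imread(f"pics/{n}0.png") for n in("top","side")]
ct=lambda X,Y:(X/4.4+210-.4,Y/4.2+140-.4); cs=lambda X,Y:(X/4+270-.4,Y/4+148-.4)
for nm,a,b in [("bolt-x",(460,161),(171,247)),("bolt+x",(447,84),(260,233)),("infeed-x",(743,112),(302,507)),("infeed+x",(741,74),(350,497))]:
    print(nm,tri(ct(*a),cs(*b)))
g=t.min(2).astype(float); P=[]
print(g[150:185,270].astype(int),g[150:185,360].astype(int))
for u in list(range(238,298,2))+list(range(346,374,2)):
    w=np.clip(g[145:190,u]-205,0,None); P.append(plane("top",(u,145+np.average(np.arange(45),weights=w)),50))
P=np.array(P); k=np.polyfit(P[:,1],P[:,0],1); r=P[:,0]-np.polyval(k,P[:,1]); print(k,r.std(),r[:30].mean())
for z,c in((50,(742,94)),(76,(93,168)),(50,(581,110)),(50,(408,136))): print(z,plane("top",ct(*c),z))
```

```text
bolt-x (array([579.93321275, -66.56447947,  78.04614567]), np.float64(1.3551758498635362))
bolt+x (array([627.99236702, -59.97221365,  78.13385516]), np.float64(2.594691389014745))
infeed-x (array([ 614.34239586, -236.33662087,   52.71502228]), np.float64(1.8588116351948554))
infeed+x (array([ 637.00173319, -235.32402684,   55.67036175]), np.float64(0.4945733059234575))
[124 127 127 128 125 129 130 129 127 126 128 130 128 126 135 177 197 195
 194 195 193 197 220 239 245 245 245 246 246 247 244 224 170 148 179] [125 134 164 190 198 199 198 202 203 223 240 247 247 248 247 248 248 248
 242 192 151 161 187 193 196 200 202 205 199 199 199 188 155 131 128]
[-1.34529636e-01  5.95492357e+02] 0.1763403191478897 0.0025410007122748843
50 [ 625.37441485 -236.67991821   50.        ]
76 [577.10824133 144.51460148  76.        ]
50 [ 616.02305008 -140.87150301   50.        ]
50 [600.46073729 -38.1982653   50.        ]
```

```bash
cat >> h.py <<'E'
J0=np.array([601.95,-48.0]); JY=0.1337
def jig(x,y): # jig xy -> world xy
    c,s=np.cos(JY),np.sin(JY); return J0+[c*x-s*y,s*x+c*y]
def ori(b): return [np.pi,0,b+np.pi/2]
E
python3 - <<'E'
from h import *
b=-.0742; g=np.array([393.9,-214])-30*np.array([-np.sin(b),np.cos(b)])
bot.grip(.58)
bot.move_ptp([*g,80],ori(b))
print(bot.movel([*g,12],max_speed=100))
r=bot.movel([*g,-12],max_speed=15,threshold=4); st=bot.get_state(); print(r,st["tcp_pos"],st["contact_force"],st["t"])
bot.movel([*g,st["tcp_pos"][2]+3.5],max_speed=30)
bot.grip(.2,120); st=bot.get_state(); print(st["tcp_pos"],st["opening"],st["gripper_force"],st["contact_force"],st["t"])
E
```

```text
False
True [ 391.62047676 -243.85464726   -2.93204373] [-0.73856     0.31397704  6.35822531] 5.3167
[ 391.70507777 -243.86274075    1.12909809] 0.33167779938859865 118.73410105705261 [-1.34789141  0.87759127  9.19962858] 5.9167
```

Run:
```python
from h import *
p=bot.get_state()["tcp_pos"]
bot.movel([p[0],p[1],110],max_speed=120)
bot.move_ptp([*jig(0,-187),110],ori(JY))
bot.movel([*jig(0,-187),78],max_speed=100)
st=bot.get_state(); print(st["tcp_pos"],st["orientation"],st["contact_force"],st["t"])
T,S=imaging.capture("top"),imaging.capture("side"); cv2.imwrite("pics/t1.png",T); cv2.imwrite("pics/s1.png",S)
A=cv2.resize(T[130:220,250:450],None,fx=4,fy=4,interpolation=cv2.INTER_CUBIC)
B=cv2.resize(S[150:350,270:430],None,fx=2.5,fy=2.5)[:240*2]
cv2.imwrite("pics/a1.png",A)
cv2.imwrite("pics/b1.png",cv2.resize(S[170:370,260:460],None,fx=3,fy=3,interpolation=cv2.INTER_CUBIC))
```

```text
[ 626.00646704 -233.55311076   77.88423371] [-3.14070887e+00 -5.90558532e-04  1.70361321e+00] [ 0.50149908 -0.68331415 -2.71511825] 8.375
```

View pics/a1.png

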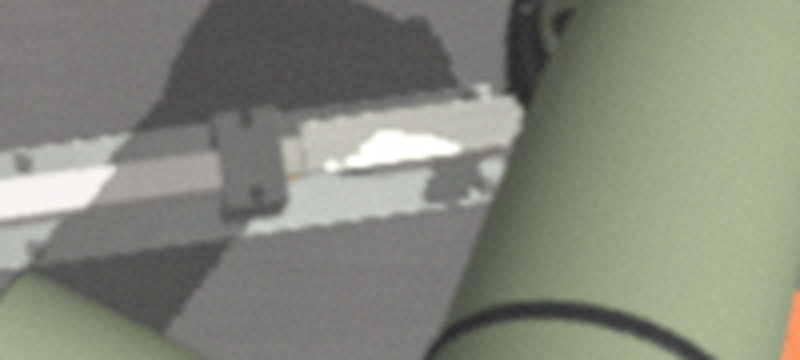

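View pics/b1.png

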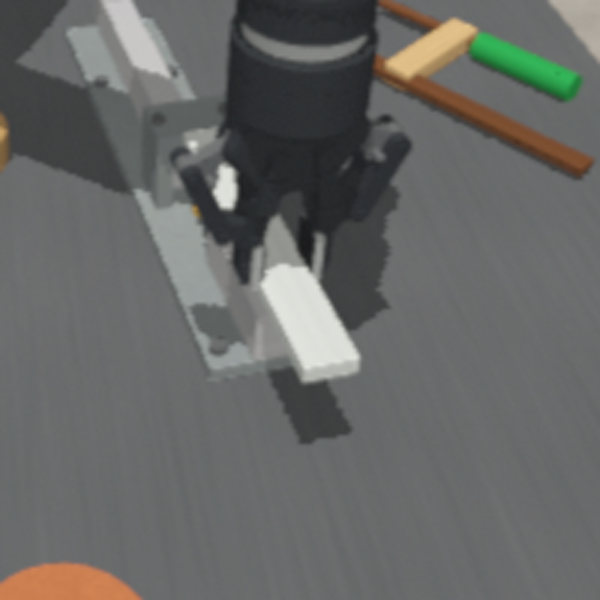

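The top crop shows the bar's leading end at (301–304, 122–175), in front of the bridge at x≈288, and roughly parallel to the bed. The side crop shows the bar held level above the infeed bed, with its trailing end at (330,370).

```bash
cat >> h.py <<'E'
def tojig(p):
    d=np.array(p[:2])-J0; c,s=np.cos(JY),np.sin(JY); return np.array([c*d[0]+s*d[1],-s*d[0]+c*d[1]])
E
python3 - <<'E'
from h import *
T,S=cv2.imread("pics/t1.png"),cv2.imread("pics/s1.png")
g=T.min(2).astype(int)
for u in(320,323,326,330,340,350,360,368): print(u,g[148:178,u])
print(g[164,315:335])
f=lambda X,Y:(250+X/4-.4,130+Y/4-.4)
for q in((301,122),(304,175),(515,95)): print(tojig(plane("top",f(*q),88.8)))
fs=lambda X,Y:(260+X/3-.4,170+Y/3-.4)
for q in((304,371),(359,357)): print("tail",tojig(plane("side",fs(*q),88.8)))
E
```

```text
320 [ 79  82  78  77  79  80  79  81  81  87 111 112 121 116 117 119 134 146
 150 152 142 138 131 130 123 117 114 116 116 120]
323 [ 81  75  79  83  78  78  82  76  83  95 109 119 115 116 114 125 156 173
 181 178 179 182 180 178 172 142 133 166 187 196]
326 [ 81  80  81  80  82  80  78  77  84 103 115 120 152 176 180 182 179 186
 182 173 168 168 167 169 164 156 173 188 194 198]
330 [ 83  77  80  81  80  80  84  82  92 107 107 121 162 182 186 185 184 185
 184 182 184 187 187 193 172 176 189 192 193 191]
340 [ 82  82  84  77  82  79  88 106 111 122 159 178 188 180 187 186 180 194
 229 238 246 253 255 227 134 127 171 189 191 193]
350 [ 84  80  83  81  80  84 104 112 129 167 180 181 181 183 198 236 252 253
 253 254 255 238 170 135 147 176 190 188 191 189]
360 [ 74  82  79  88 102 110 118 128 163 180 182 179 181 183 177 177 204 248
 255 255 226 143 118 116 116 116 112 117 115 117]
368 [118 121 123 146 138 117 125 162 176 179 176 180 181 180 178 180 179 182
 180 149 121 110 113 118 118 115 114 112 121 161]
[115 113 112 115 124 134 148 150 156 154 169 179 187 186 184 184 187 187
 187 189]
[ 14.43869382 -47.89362696]
[-19.38272737 -44.5132627 ]
[  12.53781415 -184.45868049]
tail [ -16.39018154 -267.50023948]
tail [  15.88264011 -265.24143011]
```

Run:
```python
from h import *
for u,v in((326,159.9),(340,157.9),(350,156.7),(360,155.6),(368,154.6)):
    print(tojig(plane("top",(u,v),88.8))-[16,0])
for u,v in((340,171.5),(350,169.8),(360,168.4),(368,167.1)):
    print(tojig(plane("top",(u,v),88.8))+[16,0],tojig(plane("top",(u,v),76.8))+[16,0])
```

```text
[ -1.46243721 -50.84292627]
[ -1.36422782 -86.60589018]
[  -1.87597939 -112.09083512]
[  -2.64296365 -137.55913951]
[  -2.95132732 -158.00311648]
[ -3.83305897 -81.05981641] [ -1.64991425 -82.97965669]
[  -3.09735948 -106.6442274 ] [  -0.906142   -108.84480296]
[  -3.118971   -132.13564361] [  -0.92799067 -134.61593403]
[  -2.68112202 -152.62670728] [  -0.48533721 -155.33184417]
```

Run:
```python
from h import *
def show(*a):
    s=bot.get_state(); print(*a,tojig(s["tcp_pos"]).round(1),s["tcp_pos"][2].round(1),s["contact_force"].round(1),s["wrist_torque"].round(2),round(s["t"],2))
show()
bot.movel([*jig(1.5,-187),78],max_speed=20)
r=bot.movel([*jig(1.5,-187),51.6],max_speed=40,threshold=15); show("down",r)
bot.dwell(.2)
r=bot.movel([*jig(1.3,-165),51.6],max_speed=30,threshold=12); show("feed1",r)
if not r:
    r=bot.movel([*jig(1.3,-54),51.6],max_speed=50,threshold=12); show("feed2",r)
T,S=imaging.capture("top"),imaging.capture("side"); cv2.imwrite("pics/t2.png",T); cv2.imwrite("pics/s2.png",S)
A=cv2.resize(T[130:220,220:420],None,fx=4,fy=4)[:240]; B=cv2.resize(S[160:300,260:420],None,fx=5,fy=5)[:,:800]
cv2.imwrite("pics/c2.png",np.vstack([cv2.resize(A,(800,240)),cv2.resize(B,(800,360)) if 0 else B[150:510]]))
```

```text
[   0.2 -187.5] 78.9 [ 0.3 -0.9 -1.8] [-0.07 -0.04  0.03] 8.47
down False [   1.5 -186.5] 51.7 [-0.1  1.4  1.4] [ 0.82  0.12 -0.02] 9.53
feed1 False [   1.3 -164.3] 51.6 [0.1 0.2 1.9] [0.52 0.13 0.05] 10.62
feed2 False [  1.3 -54.1] 51.6 [-0.4 -1.5  0.4] [-0.24 -0.06  0.  ] 12.98
```

View pics/c2.png

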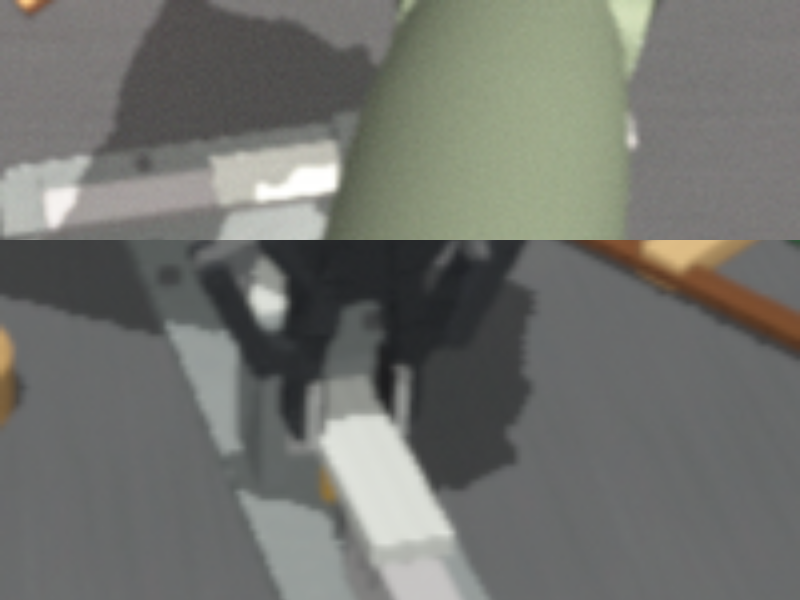

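The bar went in smoothly. In the top half of the crop its leading end shows at (212,175), well out past the bridge; below, its trailing part lies on the infeed bed. I'll release it and regrasp on the far side.

Run:
```python
from h import *
p=bot.get_state()["tcp_pos"]
bot.grip(.6); bot.dwell(.35)
print(bot.get_state()["gripper_force"])
bot.movel([p[0],p[1],130],max_speed=120)
bot.move_ptp([*jig(.8,52),130],ori(JY))
T,S=imaging.capture("top"),imaging.capture("side"); cv2.imwrite("pics/t3.png",T); cv2.imwrite("pics/s3.png",S)
A=cv2.resize(T[130:205,230:430],None,fx=4,fy=4); B=cv2.resize(S[170:290,260:460],None,fx=4,fy=4)[:300]
cv2.imwrite("pics/c3.png",np.vstack([A,cv2.resize(S[175:250,260:460],None,fx=4,fy=4)]))
s=bot.get_state(); print(tojig(s["tcp_pos"]),s["orientation"],s["contact_force"],s["t"])
```

```text
0.0
[ 0.66954877 51.45861451] [-3.14088658e+00  2.10274281e-04  1.70386586e+00] [-0.49449239  0.1820962  -0.81161423] 15.1833
```

View pics/c3.png

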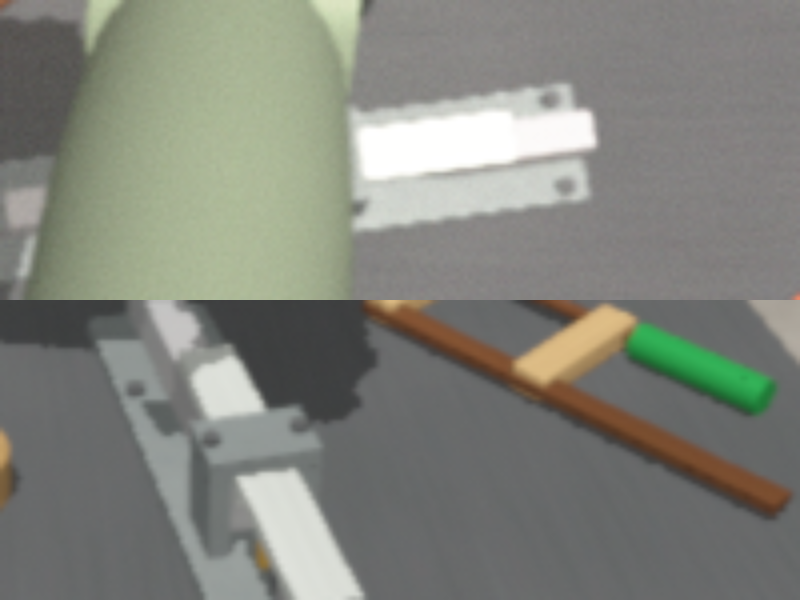

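The bar lies through the bridge: its trailing end is at (515,135) in the top half, and in the side half its leading end is out beyond the bridge. It is centred in the gap.

Run:
```python
from h import *
def show(*a):
    s=bot.get_state(); print(*a,tojig(s["tcp_pos"]).round(1),s["tcp_pos"][2].round(1),s["contact_force"].round(1),s["wrist_torque"].round(2),s["opening"].round(2),round(s["t"],2))
r=bot.movel([*jig(.8,52),42],max_speed=100,threshold=12); show("down",r)
if not r:
    bot.grip(.2,60); show("grip")
    r=bot.movel([*jig(.8,52),36],max_speed=10,threshold=9); show("press",r)
    z=bot.get_state()["tcp_pos"][2]
    r=bot.movel([*jig(.8,155),z],max_speed=50,threshold=15); show("draw",r)
```

```text
Traceback (most recent call last):
AttributeError: 'float' object has no attribute 'round'
```

```bash
cat >> h.py <<'E'
def show(*a):
    s=bot.get_state(); print(*a,tojig(s["tcp_pos"]).round(1),s["tcp_pos"][2].round(1),s["contact_force"].round(1),s["wrist_torque"].round(2),round(s["opening"],2),round(s["t"],2))
E
python3 - <<'E'
from h import *
show("down")
bot.grip(.2,60); show("grip")
r=bot.movel([*jig(.8,52),36],max_speed=10,threshold=9); show("press",r)
z=bot.get_state()["tcp_pos"][2]
r=bot.movel([*jig(.8,155),z],max_speed=50,threshold=15); show("draw",r)
E
```

```text
down [ 1.4 51.8] 42.6 [-0.7  0.   0.7] [ 0.03 -0.03  0.01] 0.6 16.22
grip [ 1.4 51.9] 42.6 [ 1.1 -0.3  0.3] [ 0.   -0.09  0.06] 0.36 16.52
press True [ 1.4 52.1] 37.8 [-0.4  1.3  3.9] [-0.28 -0.07  0.01] 0.36 17.02
draw False [  0.7 155. ] 37.7 [ 0.8 -3.   3.6] [-1.18 -0.2   0.04] 0.36 19.23
```

Run:
```python
from h import *
z=bot.get_state()["tcp_pos"][2]
r=bot.movel([*jig(.8,166),z],max_speed=30,threshold=12); show("a",r)
r=bot.movel([*jig(.8,180),z],max_speed=12,threshold=10); show("b",r)
T,S=imaging.capture("top"),imaging.capture("side"); cv2.imwrite("pics/t4.png",T); cv2.imwrite("pics/s4.png",S)
cv2.imwrite("pics/c4.png",np.vstack([cv2.resize(T[130:205,200:400],None,fx=4,fy=4),cv2.resize(S[165:240,240:440],None,fx=4,fy=4)]))
```

```text
a False [  0.7 167.1] 37.7 [-0.4 -0.8  4.9] [-0.36 -0.03 -0.03] 0.36 19.74
b True [  0.8 173.1] 37.7 [0.4 1.5 2.9] [-0.05 -0.02 -0.06] 0.36 20.5
```

View pics/c4.png

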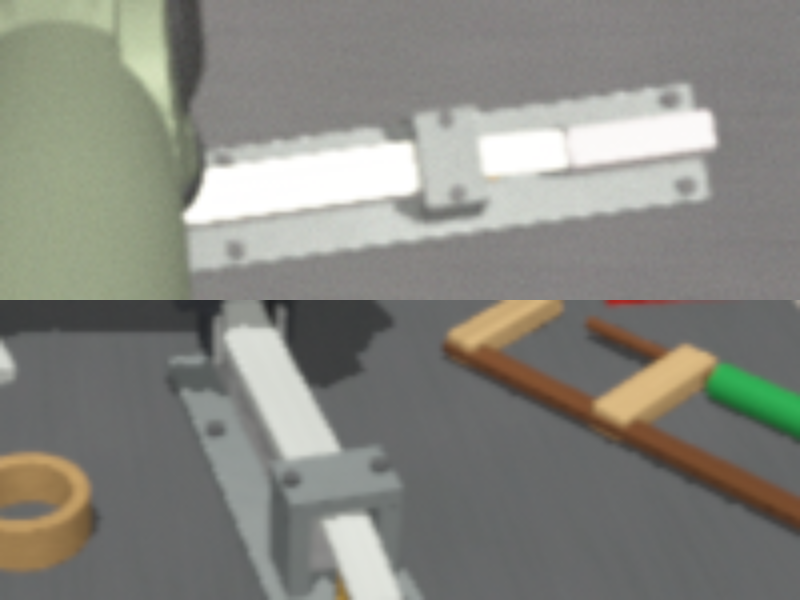

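The trailing part now sits under the bridge, with the flap up behind it at (525,152). I'll confirm contact with the stop, release, and retreat.

Run:
```python
from h import *
p=bot.get_state()["tcp_pos"]
r=bot.movel([*jig(.8,177),p[2]],max_speed=8,threshold=10); show("push",r)
p=bot.get_state()["tcp_pos"]
bot.grip(.6); bot.dwell(.2); show()
bot.movel([p[0],p[1],150],max_speed=120)
bot.move_ptp([350,250,300],ori(JY)); show("away")
T,S=imaging.capture("top"),imaging.capture("side"); cv2.imwrite("pics/t5.png",T); cv2.imwrite("pics/s5.png",S)
cv2.imwrite("pics/c5.png",np.vstack([cv2.resize(T[130:205,200:400],None,fx=4,fy=4),cv2.resize(S[145:220,240:440],None,fx=4,fy=4)]))
```

```text
push True [  0.9 172.9] 37.7 [ 1.  -0.   3.8] [-0.13 -0.    0.04] 0.36 21.09
[  0.6 173. ] 37.4 [0.2 0.2 0.1] [-0.02  0.   -0.05] 0.6 21.62
away [-209.3  328.6] 299.4 [-0.1 -0.1  0.2] [ 0.02  0.03 -0.01] 0.6 23.88
```

View pics/c5.png

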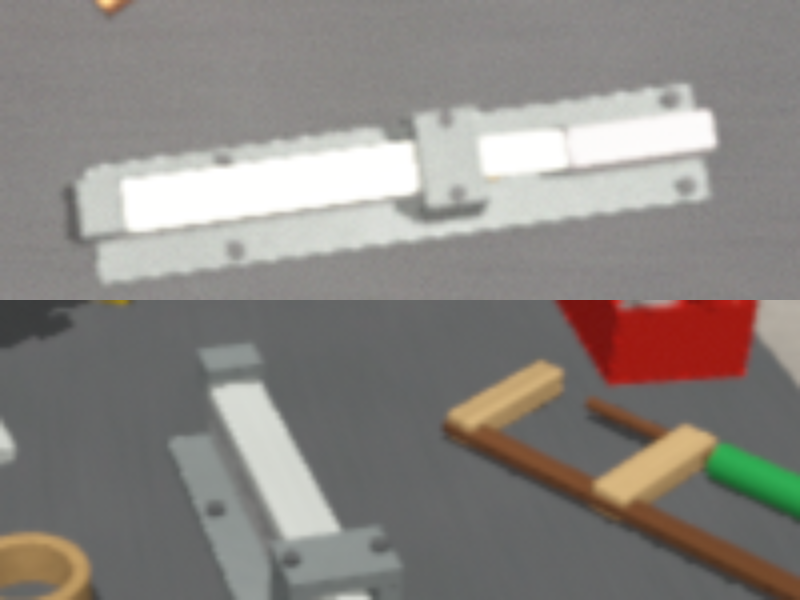

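The bar runs under the lip at (120,205), and the flap looks the same as at the start. Two pushes stopped at the same place, about 173 mm against an expected 172 mm, so the bar is home.

```bash
python3 -c "
from bench import bot
print(bot.sign_off())"
```

```text
the job is handed in; nothing more can be done
None
```

The long bar was fed under the bridge, regrasped on the far side, drawn home against the end stop and released, with the flap up behind it in the last pictures; I handed the job in at about 24 s of robot time, and the sign-off gave no verdict.

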